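# Find and mark the high spot of a belt pulley

## Robot

A 6-joint arm with a two-finger parallel gripper is mounted at the origin on the work surface; the furniture and walls round the work are solid. World frame = base frame: x ahead of the robot, y to its left, z up, the work surface at z = 0. Lengths are in m, angles in rad, forces in N, time in s.
With the tool pointing down it reaches from about 0.25 to 0.775 m from the base axis. Payload 4 kg.
Tool frame: the origin (TCP) lies at the very end of the fingers, on their centre line; the grasp point (between the pads) lies 19 mm behind it; z points along the fingers, y is the line along which they close (so a half turn about z gives the same grasp; the last joint's range is limited). The gripper opens to 94 mm and grips with 3 to 60 N. Pads are 16 mm wide; open, the fingers measure 119 mm over their backs; the gripper's body (75 mm by 177 mm) begins 78 mm behind the grasp point.
Start: joints at [1.163, 0.087, 1.371, -0, 1.684, -0.103], TCP at [0.165, 0.525, 0.206] pointing down, gripper open.
Joint ranges: [-3.1, 3.1], [-0.76, 2.03], [0.27, 2.55], [-1.08, 4.22], [0.17, 2.65], [-2.57, 2.57]. Speed limits (rad/s): [2.79, 2.79, 3.14, 3.14, 3.14, 3.14].

## Interface

Orientations are given as [roll, pitch, yaw] about the fixed x, y, z axes, in that order (R = Rz(yaw) Ry(pitch) Rx(roll)).
In Python, from bench import robot, vision gives the robot as it stands.
- The arm moves only by the shell command python3 -m crank 'ROWS'. ROWS is JSON, a list of rows, each a list of 3 entries, a list of its own where there are three numbers: the closure, from 0 (fully open) to 1 (shut), then the shift along the tool's x, y, z in m, then the turn, a rotation vector about the tool's x, y, z in degrees. A call has 1 to 8 rows; each row shifts and turns the commanded pose from where the row before left it, along the tool's axes as they then stand; what a row does not reach is not made up. A row lasts 1/10 s, in which the tool goes at most 50 mm and 8.59 degrees, less where a joint would pass 70% of its speed; a pose out of reach is approached as far as the arm can. A call with a gripper value outside its range is refused whole. The fingers move at their own pace and stop on an object; the grip force is fixed at half the most. Time passes only in rows, so rows that do not move let the fingers close. It gives the time, the measured TCP pose, the force, the opening and the grip force at its end, in the units of the state.
- robot.get_obs(): the state, without advancing time (a new reading comes with each control period).
- vision.snapshot(name): name is "scene" or "top" or "wrist"; returns a dict with "color" (400x640x3 uint8, red, green, blue), "z_map" (400x640 float32, m along the optical axis (not along the pixel's ray), 0 where there is no reading), "fx", "fy", "cx", "cy" (pixels), "dist" ([k1, k2, p1, p2, k3] as OpenCV has them; the pictures are not rectified), "R" (3x3) and "t" (3): a world point X has camera coordinates R X + t. Camera axes: x right, y down, z forward; pixel columns grow to the right and rows downward; lengths in m; the calibration is good to about 2 mm. A picture is of the moment at which its call begins.
- robot.close_job(): hands the job in; it is judged then, once.
The state is a dict: "time": time; "joint_positions": joint angles; "qvel": joint speeds; "joint_torque": joint torques, N m; "tool_pos": TCP position; "ee_rot": TCP orientation; "wrist_force": force on the tool from outside, world axes, zero at the start; "wrist_torque": the same for the moment, N m; "width": finger opening in m; "finger_force": force on a finger pad.
Only numpy, scipy, OpenCV 4.12 (cv2) and the standard library are available. Lean on these libraries where they do the work, as an engineer would, in place of code of your own. Each camera call takes 0.05 s, during which the arm holds its last target. There are 200 camera calls.

## Task

Turn the belt pulley slowly by its crank knob (the high spot must not run past the pointer faster than half a turn per second) and feel where the pointer rubs hardest on the belt seat: that is the high spot. Stop with the middle of the high spot right at the pointer and let go of the knob; only then press the marking plunger on the gauge block well down, gently, and release it, leaving the pulley standing there. Never press the plunger away from the high spot.

Things in the scene. Friction and masses are not known exactly. Their poses are not given: they have to be found in the camera images.
- stand: Runout stand, fixed on the bench: grey base plate 165 x 124 x 16 mm with an upright spindle that carries the pulley. Origin on the pulley's axis at bench height, z up; its x axis points from the pulley's axis to the pointer and gauge block. The plate reaches from -62 to +103 mm in x, 62 mm to each side in y.
- pulley: Heavy steel belt pulley lying flat; turns either way, any number of turns, about the stand's upright axis; friction of about 0.12 N m, a little more when moving, so it stays where it is left. Two round flanges of 120 mm diameter, top face at z = 70 mm; in the groove between them, hidden, the belt seat with its high spot. Origin on the axis at bench height, x axis towards the crank knob.
- seat_mid (a point): Point on the pulley's axis at z = 55 mm, the height of the belt seat: radius 51 mm with one smooth high spot, 3.5 mm high and about 0.5 rad long. The angle between knob and high spot is unknown and differs each time; when the high spot is at the pointer, the knob is on the half away from the gauge block or at most 0.15 rad past it. At the start it is not at the pointer.
- knob_mid (a point): Middle of the crank knob: an upright black round knob, 22 mm diameter, z = 78 to 124 mm, 42 mm off the pulley's axis. It spins freely on its own pin, so it can be pinched from above and led round the circle without turning the hand. This point is on its centre line at z = 105 mm.
- gauge: Gauge block, fixed on the stand's +x end: dark steel, 34 x 44 mm, top at z = 62 mm, middle 86 mm from the pulley's axis. Holds the pointer and the marking plunger. Origin on the pulley's axis at bench height, axes as the stand's.
- pointer_rest (a point): Where the sprung steel pointer's tip rests in the groove, 51.5 mm from the axis, z = 55 mm. The high spot pushes it back up to 3 mm: 3 N at first touch, about 13 N at the top, friction 0.3; elsewhere it is clear. The drag at the knob rises by 5 to 10 N, most a few degrees before the top; turned the other way it is mirrored, so the top is midway between the places found each way.
- marker_top (a point): Middle of the top of the marking plunger, a steel button of 20 mm diameter on the gauge block, 88 mm from the pulley's axis, top at z = 82 mm when up. A thin scriber on it marks the pulley's edge.
- marker (a joint): How far the marking plunger is pressed down: 0 up, 8 mm fully down; a spring returns it. It begins to move at 2 N and takes about 8 N fully down. It marks from 5 mm on.

How it is judged:
On the way, in this order (a step that is already met when the one before it is completed fails the run):
1. the pulley stands still, let go, with its high spot at the pointer (contact force between gauge and pulley above 10.5 N and angular speed of pulley below 0.05 rad/s and contact force between the fingers and pulley below 0.1 N), for 0.3 s.
2. the marking plunger is pressed down at least 5 mm (value of joint marker above 0.005 m), for 0.05 s.
At the end, for the whole second after the job is handed in: the pulley rests with its high spot at the pointer (pointer force over 10.5 N of about 13 N, which is within about 0.12 rad of the top), and the marking plunger is up again (contact force between gauge and pulley above 10.5 N and angular speed of pulley below 0.05 rad/s and value of joint marker below 0.0015 m); the robot touches nothing.
It fails at once if the high spot runs past the pointer faster than half a turn per second (3.2 rad/s) (angular speed of pulley above 3.2 rad/s and contact force between gauge and pulley above 1 N).
It fails at once if the plunger is pressed more than 3 mm while the high spot is not at the pointer (value of joint marker above 0.003 m and contact force between gauge and pulley below 10.5 N).
It fails at once if the robot loads the gauge block, pointer or plunger with more than 25 N (contact force between the arm and gauge above 25 N).
It also fails if it takes over 72 s, if anything falls off the work surface, if the arm or the gripper's body presses on something with over 40 N, if the wrist force passes 120 N, or if a joint passes its speed limit or range.

## Working session

There is one attempt and no reset: what is moved stays moved. The work goes in short steps, Python scripts to look and compute and a shell command to move; the robot and the scene stay as the last step left them, time stands still between calls to the robot, and variables do not carry over. Pictures are saved under pics/ and viewed, at most 10 in all, crops included, and the job is handed in when it is done.

```bash
mkdir -p pics; cat > h.py <<'E'
import numpy as np, cv2
from bench import robot, vision
def snap(n,f=None):
    s=vision.snapshot(n)
    if f: cv2.imwrite('pics/'+f,s['color'][:,:,::-1])
    return s
def K(s): return np.array([[s['fx'],0,s['cx']],[0,s['fy'],s['cy']],[0,0,1.]])
def ray(s,uv):
    p=cv2.undistortPoints(np.array([[uv]],float),K(s),np.array(s['dist'],float))[0,0]
    R=np.array(s['R']);t=np.array(s['t'])
    return -R.T@t, R.T@np.array([p[0],p[1],1])
def onplane(s,uv,z):
    c,d=ray(s,uv); return c+d*(z-c[2])/d[2]
def cloud(s):
    v,u=np.mgrid[0:400,0:640]
    p=cv2.undistortPoints(np.stack([u.ravel(),v.ravel()],1).astype(float)[:,None],K(s),np.array(s['dist'],float))[:,0]
    z=s['z_map'].ravel()
    P=np.c_[p*z[:,None],z]
    return ((P-np.array(s['t']))@np.array(s['R'])).reshape(400,640,3), (z>0).reshape(400,640)
E
python3 - <<'E'
from h import *
a=snap('top','top1.png');b=snap('scene','sc1.png')
cv2.imwrite('pics/both.png',cv2.resize(np.vstack([a['color'],b['color']])[:,:,::-1],None,fx=.75,fy=.75,interpolation=cv2.INTER_AREA))
o=robot.get_obs();print(o)
for n,s in(('top',a),('scene',b)):
    P,m=cloud(s); print(n,-np.array(s['R']).T@s['t'])
    for lo,hi in((.066,.074),(.078,.086),(.118,.130)):
        q=m&(P[...,2]>lo)&(P[...,2]<hi);v,u=np.nonzero(q)
        if len(u): print(lo,len(u),np.median(P[q],0),u.min(),u.max(),v.min(),v.max())
E
```

```text
{'time': 0.1, 'joint_positions': array([ 1.16289228e+00,  8.78880252e-02,  1.37207450e+00, -1.41385260e-05,
        1.68356251e+00, -1.03082684e-01]), 'qvel': array([ 6.14980680e-05, -1.36049673e-03, -2.14605097e-03, -1.60225470e-03,
       -4.27314378e-04,  1.13019379e-03]), 'joint_torque': array([ 2.82290341e-03, -3.41252482e+01, -3.03301084e+01,  7.20853033e-02,
        3.04521562e-02, -1.16344008e-04]), 'tool_pos': array([0.16487891, 0.52420874, 0.20443193]), 'ee_rot': array([-3.13966908e+00, -1.84865097e-04,  2.83676954e+00]), 'wrist_force': array([ 0.57775998, -1.18287277, -0.10376651]), 'wrist_torque': array([-0.0428191 ,  0.06561571,  0.00344995]), 'finger_force': 0.0, 'width': 0.09400774287366377}
top [ 0.32123627 -0.0134756   1.02130845]
0.066 3311 [ 0.42332346 -0.30439225  0.06915111] 163 639 0 399
0.078 1404 [ 0.5866303  -0.10616098  0.08173547] 158 639 0 399
0.118 1627 [ 0.57986219 -0.12933869  0.12294547] 139 639 0 392
scene [-0.19006565 -0.9282123   0.74254495]
0.066 2990 [ 0.43002656 -0.26439987  0.06965101] 0 598 43 399
0.078 2361 [ 0.67173312 -0.03536844  0.08196646] 0 639 42 399
0.118 3474 [ 0.65047495 -0.00161188  0.12389789] 0 639 35 399
```

View pics/both.png

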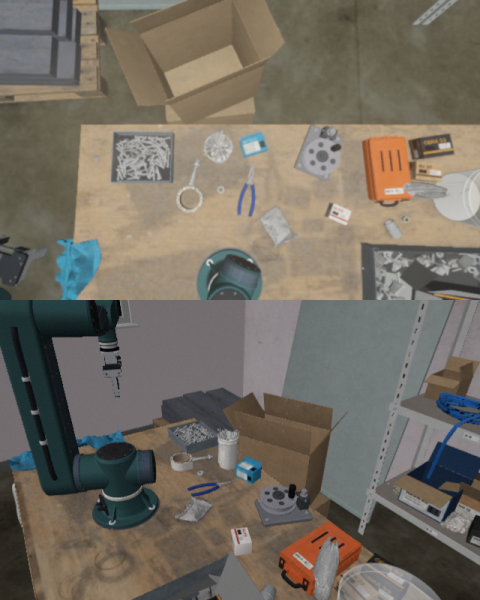

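The stand is at about (427,203) in the top view, with the black knob at about (443,178). In the scene view it is at about (377,270). I'll crop both views closer.

```bash
python3 - <<'E'
from h import *
a=snap('top');b=snap('scene')
A=cv2.resize(a['color'][155:245,375:475],None,fx=4,fy=4,interpolation=cv2.INTER_CUBIC)
B=cv2.resize(b['color'][230:310,330:430],None,fx=4,fy=4,interpolation=cv2.INTER_CUBIC)
B=cv2.copyMakeBorder(B,0,40,0,0,cv2.BORDER_CONSTANT)
cv2.imwrite('pics/crop1.png',np.hstack([A,B])[:,:,::-1])
E
```

```text
(no output)
```

View pics/crop1.png

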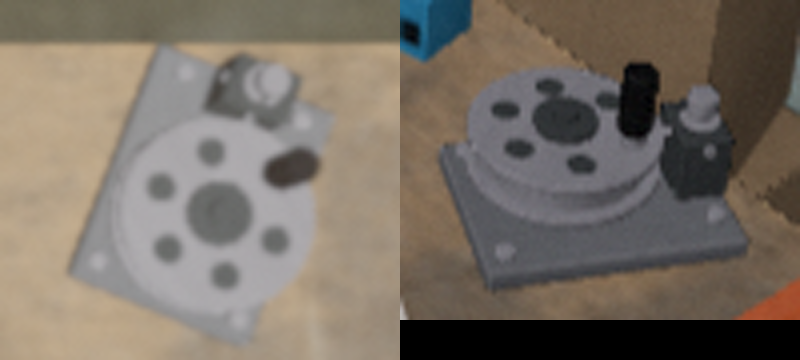

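The left crop (top view) shows the hub at about (219,213), the knob top at (305,163) and the plunger at (270,82). The right crop (scene view) shows the hub at (568,120), the knob top at (641,70) and the plunger at (704,95). Next I triangulate these.

```bash
python3 - <<'E'
from h import *
a=snap('top');b=snap('scene')
def tri(p,q):
    pa=((p[0]+.5)/4-.5+375,(p[1]+.5)/4-.5+155); pb=((q[0]-400+.5)/4-.5+330,(q[1]+.5)/4-.5+230)
    c1,d1=ray(a,pa);c2,d2=ray(b,pb);d1/=np.linalg.norm(d1);d2/=np.linalg.norm(d2)
    M=sum(np.eye(3)-np.outer(d,d) for d in(d1,d2));r=sum((np.eye(3)-np.outer(d,d))@c for c,d in((c1,d1),(c2,d2)))
    X=np.linalg.solve(M,r);return X,np.linalg.norm(np.cross(X-c1,d1)),pa
r={}
for n,p,q,z in(('hub',(219,213),(568,120),.07),('knob',(305,163),(641,68),.124),('plg',(270,82),(704,92),.082)):
    X,e,pa=tri(p,q); r[n]=X; print(n,X,e,'plane',onplane(a,pa,z))
# flange top centroid by depth
for s,c in((a,(427,203)),(b,(372,262))):
    P,m=cloud(s);q=m&(np.abs(P[...,2]-.07)<.006)&(np.linalg.norm(P[...,:2]-r['hub'][:2],axis=2)<.075)
    pts=P[q][:,:2].astype(np.float32);print(len(pts),cv2.minEnclosingCircle(pts),np.median(P[q][:,2]))
    for lo,hi in((.115,.135),(.077,.088)):
        q=m&(P[...,2]>lo)&(P[...,2]<hi)&(np.linalg.norm(P[...,:2]-r['hub'][:2],axis=2)<.11); print(lo,q.sum(),P[q].mean(0) if q.any() else '')
o=robot.get_obs();print(o['tool_pos'],o['ee_rot'])
E
```

```text
hub [ 0.40935445 -0.30065789  0.07314344] 0.0008008027029086168 plane [ 0.40897411 -0.3011277   0.07      ]
knob [ 0.43242137 -0.33503871  0.12446301] 0.0004953397511659446 plane [ 0.43289094 -0.33551993  0.124     ]
plg [ 0.48927376 -0.33273246  0.08115377] 0.0016975296772046562 plane [ 0.48770304 -0.33134996  0.082     ]
1687 ((0.41573837399482727, -0.302661657333374), 0.06658875197172165) 0.06936045181242227
0.115 70 [ 0.43256042 -0.33440142  0.12193665]
0.077 155 [ 0.44146272 -0.31316836  0.08038213]
1049 ((0.4137639105319977, -0.3060826063156128), 0.06712990254163742) 0.06992669618489956
0.115 58 [ 0.4281135  -0.33929172  0.12130538]
0.077 136 [ 0.43368029 -0.32081565  0.08064067]
[0.16499961 0.52450637 0.20510333] [-3.14092835e+00 -6.11428581e-05  2.83679174e+00]
```

```bash
python3 - <<'E'
from h import *
a=snap('top');P,m=cloud(a)
for r0 in(.3,.4,.5,.6):
  out=[]
  for a0 in range(75,-50,-15):
    th=np.degrees(np.arctan2(P[...,1],P[...,0]));r=np.hypot(P[...,0],P[...,1])
    q=m&(abs(th-a0)<8)&(abs(r-r0-.05)<.05);out.append(round(float(np.percentile(P[q][:,2],99.5)),2) if q.any() else None)
  print(r0,out)
n=18
A=np.radians(np.linspace(72.5,-37.7,n+1));r=np.interp(np.arange(n+1),[0,5,13,n],[.55,.43,.43,.545])
z=np.interp(np.arange(n+1),[0,3,14,n],[.206,.27,.27,.23])
p=np.c_[r*np.cos(A),r*np.sin(A),z];yaw=np.radians(np.linspace(162.5,90,n+1))
for i in range(n):
    d=p[i+1]-p[i];c,s=np.cos(yaw[i]),np.sin(yaw[i]);print(np.round([d@[c,s,0],d@[s,-c,0],-d[2]],3).tolist(),np.round(np.linalg.norm(d),3),end=' ')
print(72.5/n)
E
```

```text
0.3 [0.0, 0.52, 0.0, 0.05, 0.04, 0.16, 0.01, 0.0, 0.0]
0.4 [0.35, 0.0, 0.05, 0.05, 0.16, 0.15, 0.06, 0.08, 0.07]
0.5 [0.35, 0.0, 0.05, 0.05, 0.05, 0.0, 0.01, 0.12, 0.12]
0.6 [0.23, 0.0, 0.05, 0.12, 0.15, 0.15, 0.05, 0.08, 0.06]
[-0.056, -0.027, -0.021] 0.066 [-0.053, -0.029, -0.021] 0.064 [-0.049, -0.03, -0.021] 0.061 [-0.045, -0.032, -0.0] 0.055 [-0.042, -0.033, -0.0] 0.053 [-0.045, -0.011, -0.0] 0.046 [-0.044, -0.012, -0.0] 0.046 [-0.044, -0.014, -0.0] 0.046 [-0.043, -0.016, -0.0] 0.046 [-0.043, -0.017, -0.0] 0.046 [-0.042, -0.019, -0.0] 0.046 [-0.041, -0.02, -0.0] 0.046 [-0.04, -0.022, -0.0] 0.046 [-0.052, -0.004, -0.0] 0.052 [-0.054, -0.007, 0.01] 0.056 [-0.056, -0.011, 0.01] 0.058 [-0.057, -0.014, 0.01] 0.06 [-0.059, -0.018, 0.01] 0.062 4.027777777777778
```

```bash

python3 -m crank '[[0,[-0.034,-0.018,-0.013],[0,0,2.5]],[0,[-0.034,-0.018,-0.013],[0,0,2.5]],[0,[-0.032,-0.019,-0.013],[0,0,2.5]],[0,[-0.031,-0.019,-0.013],[0,0,2.5]],[0,[-0.03,-0.019,-0.011],[0,0,2.5]],[0,[-0.029,-0.02,0],[0,0,2.5]],[0,[-0.028,-0.02,0],[0,0,2.5]],[0,[-0.027,-0.02,0],[0,0,2.5]]]'
python3 -m crank '[[0,[-0.045,-0.011,0],[0,0,4]],[0,[-0.044,-0.012,0],[0,0,4]],[0,[-0.044,-0.014,0],[0,0,4]],[0,[-0.043,-0.016,0],[0,0,4]],[0,[-0.043,-0.017,0],[0,0,4]],[0,[-0.042,-0.019,0],[0,0,4]],[0,[-0.041,-0.02,0],[0,0,4]],[0,[-0.04,-0.022,0],[0,0,4]]]'
python3 -m crank '[[0,[-0.04,-0.004,0],[0,0,3]],[0,[-0.04,-0.005,0],[0,0,3]],[0,[-0.04,-0.006,0],[0,0,3]],[0,[-0.04,-0.008,0.005],[0,0,3]],[0,[-0.04,-0.01,0.005],[0,0,3]],[0,[-0.03,-0.008,0.005],[0,0,3]],[0,[0,0,0],[0,0,2]],[0,[0,0,0],[0,0,0]]]'
python3 - <<'E'
from h import *
s=snap('wrist','w1.png');print(robot.get_obs())
E
```

```text
time: 1.15
tool_pos: [0.3174, 0.281, 0.2687]
ee_rot: [3.141, 0.0, 2.486]
wrist_force: [1.3, -0.3, -0.6]
width: 0.0941
finger_force: 0.0
time: 1.95
tool_pos: [0.4247, -0.0594, 0.2684]
ee_rot: [3.141, 0.0, 1.926]
wrist_force: [0.6, -0.1, -0.8]
width: 0.094
finger_force: 0.0
time: 2.75
tool_pos: [0.4372, -0.2896, 0.2528]
ee_rot: [-3.141, -0.001, 1.578]
wrist_force: [-0.1, -0.2, 0.4]
width: 0.0941
finger_force: 0.0
{'time': 2.8, 'joint_positions': array([-6.92072230e-01,  2.57612207e-02,  1.34142984e+00,  2.93900140e-04,
        1.77492590e+00, -7.01354217e-01]), 'qvel': array([ 0.01993982, -0.01448508, -0.00050029, -0.00075202, -0.00193159,
       -0.00263594]), 'joint_torque': array([-5.35437148e-01, -3.08744144e+01, -3.01732421e+01,  7.56854424e-03,
        4.09194594e-02,  4.45752963e-02]), 'tool_pos': array([ 0.43748283, -0.2889524 ,  0.25325642]), 'ee_rot': array([-3.14137783e+00, -5.58199620e-04,  1.58013776e+00]), 'wrist_force': array([-0.45754349,  1.54134556,  0.46494782]), 'wrist_torque': array([-0.06285682,  0.10588686,  0.02445524]), 'finger_force': 0.0, 'width': 0.0941260283864842}
```

View pics/w1.png

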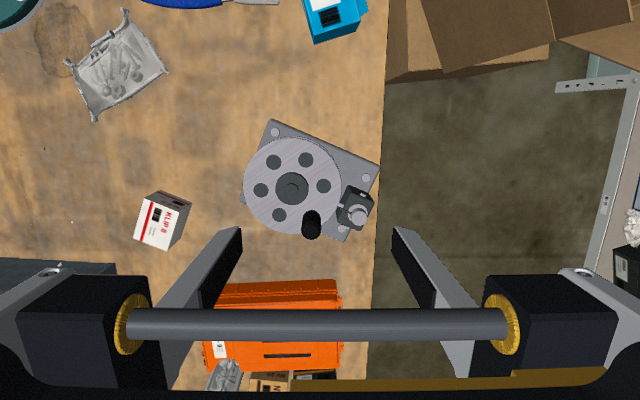

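The wrist view shows the hub at about (292,187), the knob at (311,225) and the plunger at (358,216). Next I measure them with depth and rays from here.

```bash
cat >> h.py <<'E'
def meas(s):
    P,m=cloud(s);D=np.linalg.norm(P[...,:2]-[.41,-.302],axis=2)
    g=cv2.cvtColor(s['color'],cv2.COLOR_RGB2GRAY)
    def cen(q,z):
        q=cv2.morphologyEx(q.astype(np.uint8),cv2.MORPH_OPEN,np.ones((3,3)))
        n,l,st,c=cv2.connectedComponentsWithStats(q)
        if n<2: return None
        k=1+np.argmax(st[1:,4]);cnt=cv2.findContours((l==k).astype(np.uint8),0,2)[0][0]
        (x,y),r=cv2.minEnclosingCircle(cnt);zz=np.median(P[l==k][:,2])
        X=onplane(s,(x,y),zz);print('px',round(x,1),round(y,1),'r',round(r,1),'n',st[k,4],'X',X.round(4),'zc',c[k].round(1));return X
    f=cen(m&(abs(P[...,2]-.07)<.005)&(D<.08),.07)
    k=cen(m&(abs(P[...,2]-.124)<.004)&(D<.09),.124)
    p=cen(m&(abs(P[...,2]-.082)<.004)&(D<.12)&(D>.065)&(g>60),.082)
    for n,v in(('knob',k),('plg',p)):
        if v is not None and f is not None: d=(v-f)[:2];print(n,np.hypot(*d).round(4),np.degrees(np.arctan2(d[1],d[0])).round(1))
E
python3 - <<'E'
from h import *
meas(snap('wrist'));print(robot.get_obs()['tool_pos'])
E
```

```text
px 291.7 185.3 r 49.5 n 6239 X [ 0.4074 -0.2978  0.0709] zc [290.6 183.2]
px 310.2 230.0 r 9.7 n 287 X [ 0.4307 -0.3341  0.1242] zc [310.1 230. ]
px 358.3 217.6 r 8.1 n 200 X [ 0.4877 -0.3341  0.0828] zc [358.4 217.9]
knob 0.0432 -57.2
plg 0.0881 -24.3
[ 0.43770726 -0.28851099  0.2535906 ]
```

```bash

python3 -m crank '[[0.47,[-0.023,-0.0035,0],[0,0,0.5]],[0.47,[-0.023,-0.0035,0],[0,0,0]],[0.47,[0,0,0.04],[0,0,0]],[0.47,[0,0,0],[0,0,0]]]'
python3 - <<'E'
from h import *
o=robot.get_obs();print(o['tool_pos'],o['ee_rot'],o['width']);meas(snap('wrist'))
E
```

```text
time: 3.25
tool_pos: [0.4285, -0.3318, 0.2072]
ee_rot: [-3.133, -0.009, 1.573]
wrist_force: [0.4, -0.1, -1.1]
width: 0.0655
finger_force: 0.0
[ 0.4284705  -0.33184917  0.20720207] [-3.13286303 -0.00874178  1.57250054] 0.0654828448662353
px 297.5 156.2 r 58.3 n 8761 X [ 0.4074 -0.2978  0.0709] zc [296.3 153.5]
px 320.3 205.3 r 11.8 n 418 X [ 0.4307 -0.3344  0.1244] zc [320.4 205.4]
px 376.0 193.7 r 9.8 n 287 X [ 0.4877 -0.3343  0.0827] zc [375.9 193.8]
knob 0.0434 -57.5
plg 0.0882 -24.4
```

```bash

python3 -m crank '[[0.47,[-0.001,0.001,0.04],[0,0,0]],[0.47,[0,0,0.04],[0,0,0]],[0.47,[0,0,0.034],[0,0,0]],[0.47,[0,0,0],[0,0,0]],[0.47,[0,0,0],[0,0,0]]]'
python3 -m crank '[[0.9,[0,0,0],[0,0,0]],[0.9,[0,0,0],[0,0,0]],[0.9,[0,0,0],[0,0,0]],[0.9,[0,0,0],[0,0,0]],[0.9,[0,0,0],[0,0,0]],[0.9,[0,0,0],[0,0,0]]]'
```

```text
time: 3.8
tool_pos: [0.433, -0.3359, 0.1017]
ee_rot: [3.14, 0.002, 1.573]
wrist_force: [0.4, 0.1, 1.2]
width: 0.0498
finger_force: 0.0
time: 4.4
tool_pos: [0.4316, -0.3361, 0.1007]
ee_rot: [-3.142, 0.001, 1.571]
wrist_force: [-2.9, 0.7, 4.9]
width: 0.021
finger_force: 30.0
```

```bash

python3 -m crank '[[0.6,[0,0,0],[0,0,0]],[0.6,[0,0,0],[0,0,0]],[0.6,[0,0,0.008],[0,0,0]],[0.6,[0,0,0],[0,0,0]],[0.9,[0,0,0],[0,0,0]],[0.9,[0,0,0],[0,0,0]],[0.9,[0,0,0],[0,0,0]],[0.9,[0,0,0],[0,0,0]]]'
python3 - <<'E'
from h import *
o=robot.get_obs();print(o['tool_pos'],o['wrist_force'],o['width'],o['finger_force'])
E
```

```text
time: 5.2
tool_pos: [0.4316, -0.3357, 0.0913]
ee_rot: [-3.141, -0.0, 1.571]
wrist_force: [-0.8, -0.0, -0.9]
width: 0.0209
finger_force: 30.0
[ 0.4316332  -0.33565573  0.09134121] [-0.8388745  -0.00763261 -0.86996824] 0.02089535286197447 29.99924006173387
```

```bash
cat > rows.py <<'E'
import sys,numpy as np
a0,a1,st=map(float,sys.argv[1:4]);r=.042
A=np.radians(np.arange(a0,a1+np.sign(st)*1e-6,st));p=np.round(r*np.c_[np.sin(A),np.cos(A)],4)
for a,d in zip(np.degrees(A[1:]),np.diff(p,axis=0).round(4)):print(round(a),d.tolist(),end='; ')
E
cat > ana.py <<'E'
import sys,re,numpy as np
C=np.array([.409,-.3003]);t=sys.stdin.read()
T=re.findall(r'time: (.*)\ntool_pos: \[(.*)\]\nee_rot.*\nwrist_force: \[(.*)\]',t)
if not T: print(t)
for a,p,f in T:
    p=np.array(eval('['+p+']'));f=np.array(eval('['+f+']'));d=p[:2]-C;th=np.arctan2(d[1],d[0])
    u=d/np.hypot(*d);print(a,p.tolist(),'ang %.1f r %.4f Frad %.1f Ftan %.1f Fz %.1f'%(np.degrees(th),np.hypot(*d),f[:2]@u,f[:2]@[-u[1],u[0]],f[2]))
E
python3 rows.py -57.5 -307.5 -5
```

```text
-63 [-0.0019, -0.0032]; -68 [-0.0015, -0.0033]; -72 [-0.0013, -0.0035]; -78 [-0.0009, -0.0035]; -82 [-0.0006, -0.0036]; -88 [-0.0004, -0.0037]; -92 [0.0, -0.0036]; -98 [0.0004, -0.0037]; -102 [0.0006, -0.0036]; -108 [0.0009, -0.0035]; -112 [0.0013, -0.0035]; -118 [0.0015, -0.0033]; -123 [0.0019, -0.0032]; -128 [0.0021, -0.003]; -132 [0.0023, -0.0028]; -138 [0.0026, -0.0026]; -142 [0.0028, -0.0023]; -148 [0.003, -0.0021]; -152 [0.0032, -0.0019]; -158 [0.0033, -0.0015]; -162 [0.0035, -0.0013]; -168 [0.0035, -0.0009]; -172 [0.0036, -0.0006]; -178 [0.0037, -0.0004]; -182 [0.0036, 0.0]; -188 [0.0037, 0.0004]; -192 [0.0036, 0.0006]; -198 [0.0035, 0.0009]; -202 [0.0035, 0.0013]; -208 [0.0033, 0.0015]; -212 [0.0032, 0.0019]; -218 [0.003, 0.0021]; -222 [0.0028, 0.0023]; -228 [0.0026, 0.0026]; -232 [0.0023, 0.0028]; -237 [0.0021, 0.003]; -242 [0.0019, 0.0032]; -248 [0.0015, 0.0033]; -253 [0.0013, 0.0035]; -258 [0.0009, 0.0035]; -262 [0.0006, 0.0036]; -268 [0.0004, 0.0037]; -272 [0.0, 0.0036]; -278 [-0.0004, 0.0037]; -282 [-0.0006, 0.0036]; -288 [-0.0009, 0.0035]; -292 [-0.0013, 0.0035]; -298 [-0.0015, 0.0033]; -302 [-0.0019, 0.0032]; -308 [-0.0021, 0.003];
```

```bash
(
python3 -m crank '[[0.9,[-0.0019,-0.0032,0],[0,0,0]],[0.9,[-0.0015,-0.0033,0],[0,0,0]]]'
python3 -m crank '[[0.9,[-0.0013,-0.0035,0],[0,0,0]],[0.9,[-0.0009,-0.0035,0],[0,0,0]]]'
python3 -m crank '[[0.9,[-0.0006,-0.0036,0],[0,0,0]],[0.9,[-0.0004,-0.0037,0],[0,0,0]]]'
python3 -m crank '[[0.9,[0,-0.0036,0],[0,0,0]]]'
python3 -m crank '[[0.9,[0.0004,-0.0037,0],[0,0,0]]]'
python3 -m crank '[[0.9,[0.0006,-0.0036,0],[0,0,0]]]'
python3 -m crank '[[0.9,[0.0009,-0.0035,0],[0,0,0]]]'
python3 -m crank '[[0.9,[0.0013,-0.0035,0],[0,0,0]]]'
python3 -m crank '[[0.9,[0.0015,-0.0033,0],[0,0,0]]]'
)|python3 ana.py
```

```text
5.4 [0.4265, -0.3387, 0.0914] ang -65.5 r 0.0422 Frad 0.9 Ftan 5.0 Fz -3.3
5.6 [0.4186, -0.3418, 0.0914] ang -77.0 r 0.0426 Frad 1.6 Ftan 5.3 Fz -3.6
5.8 [0.4109, -0.3431, 0.0914] ang -87.5 r 0.0428 Frad 2.8 Ftan 4.7 Fz -5.5
5.9 [0.4071, -0.3432, 0.0914] ang -92.5 r 0.0429 Frad 2.7 Ftan 4.5 Fz -4.3
6.0 [0.4032, -0.343, 0.0914] ang -97.7 r 0.0431 Frad 2.9 Ftan 5.1 Fz -4.9
6.1 [0.3995, -0.3425, 0.0914] ang -102.7 r 0.0433 Frad 3.3 Ftan 3.8 Fz -4.5
6.2 [0.3959, -0.3416, 0.0914] ang -107.6 r 0.0433 Frad 1.8 Ftan 4.7 Fz -5.2
6.3 [0.3923, -0.3404, 0.0914] ang -112.6 r 0.0434 Frad 3.1 Ftan 4.4 Fz -5.6
6.4 [0.3888, -0.3388, 0.0914] ang -117.7 r 0.0435 Frad 2.3 Ftan 4.5 Fz -4.8
```

```bash
(
python3 -m crank '[[0.9,[0.0019,-0.0032,0],[0,0,0]]]'
python3 -m crank '[[0.9,[0.0021,-0.003,0],[0,0,0]]]'
python3 -m crank '[[0.9,[0.0023,-0.0028,0],[0,0,0]]]'
python3 -m crank '[[0.9,[0.0026,-0.0026,0],[0,0,0]]]'
python3 -m crank '[[0.9,[0.0028,-0.0023,0],[0,0,0]]]'
python3 -m crank '[[0.9,[0.003,-0.0021,0],[0,0,0]]]'
python3 -m crank '[[0.9,[0.0032,-0.0019,0],[0,0,0]]]'
python3 -m crank '[[0.9,[0.0033,-0.0015,0],[0,0,0]]]'
python3 -m crank '[[0.9,[0.0035,-0.0013,0],[0,0,0]]]'
python3 -m crank '[[0.9,[0.0035,-0.0009,0],[0,0,0]]]'
python3 -m crank '[[0.9,[0.0036,-0.0006,0],[0,0,0]]]'
python3 -m crank '[[0.9,[0.0037,-0.0004,0],[0,0,0]]]'
)|python3 ana.py
```

```text
6.5 [0.3855, -0.337, 0.0914] ang -122.6 r 0.0436 Frad 3.8 Ftan 3.6 Fz -5.3
6.6 [0.3824, -0.3349, 0.0914] ang -127.6 r 0.0436 Frad 2.6 Ftan 4.4 Fz -5.1
6.7 [0.3795, -0.3325, 0.0914] ang -132.5 r 0.0437 Frad 3.3 Ftan 4.1 Fz -5.3
6.8 [0.3768, -0.3299, 0.0914] ang -137.4 r 0.0437 Frad 2.5 Ftan 3.6 Fz -4.3
6.9 [0.3744, -0.327, 0.0913] ang -142.3 r 0.0437 Frad 2.2 Ftan 3.7 Fz -5.2
7.0 [0.3722, -0.324, 0.0914] ang -147.2 r 0.0438 Frad 2.5 Ftan 3.0 Fz -4.2
7.1 [0.3703, -0.3207, 0.0913] ang -152.2 r 0.0437 Frad 2.1 Ftan 4.3 Fz -3.7
7.2 [0.3687, -0.3172, 0.0913] ang -157.2 r 0.0437 Frad 2.3 Ftan 4.7 Fz -4.5
7.3 [0.3674, -0.3136, 0.0914] ang -162.3 r 0.0437 Frad 2.1 Ftan 5.3 Fz -3.8
7.4 [0.3664, -0.3099, 0.0914] ang -167.3 r 0.0437 Frad 3.2 Ftan 4.5 Fz -3.3
7.5 [0.3658, -0.3062, 0.0914] ang -172.2 r 0.0436 Frad 2.1 Ftan 4.5 Fz -3.9
7.6 [0.3655, -0.3024, 0.0913] ang -177.2 r 0.0436 Frad 1.9 Ftan 4.7 Fz -2.8
```

```bash
(
python3 -m crank '[[0.9,[0.0036,0,0],[0,0,0]]]'
python3 -m crank '[[0.9,[0.0037,0.0004,0],[0,0,0]]]'
python3 -m crank '[[0.9,[0.0036,0.0006,0],[0,0,0]]]'
python3 -m crank '[[0.9,[0.0035,0.0009,0],[0,0,0]]]'
python3 -m crank '[[0.9,[0.0035,0.0013,0],[0,0,0]]]'
python3 -m crank '[[0.9,[0.0033,0.0015,0],[0,0,0]]]'
python3 -m crank '[[0.9,[0.0032,0.0019,0],[0,0,0]]]'
python3 -m crank '[[0.9,[0.003,0.0021,0],[0,0,0]]]'
python3 -m crank '[[0.9,[0.0028,0.0023,0],[0,0,0]]]'
python3 -m crank '[[0.9,[0.0026,0.0026,0],[0,0,0]]]'
)|python3 ana.py
```

```text
7.7 [0.3656, -0.2985, 0.0914] ang 177.6 r 0.0434 Frad 3.0 Ftan 3.4 Fz -2.1
7.8 [0.366, -0.2947, 0.0913] ang 172.6 r 0.0434 Frad 3.0 Ftan 4.6 Fz -1.3
7.9 [0.3668, -0.291, 0.0913] ang 167.6 r 0.0432 Frad 2.5 Ftan 3.8 Fz -2.2
8.0 [0.3679, -0.2873, 0.0913] ang 162.4 r 0.0431 Frad 2.6 Ftan 3.5 Fz -2.5
8.1 [0.3693, -0.2837, 0.0913] ang 157.3 r 0.0430 Frad 2.2 Ftan 3.4 Fz -2.3
8.2 [0.3711, -0.2803, 0.0913] ang 152.2 r 0.0429 Frad 2.0 Ftan 4.3 Fz -1.5
8.3 [0.3732, -0.277, 0.0913] ang 146.9 r 0.0427 Frad 2.8 Ftan 4.1 Fz -1.8
8.4 [0.3755, -0.274, 0.0913] ang 141.9 r 0.0426 Frad 2.8 Ftan 4.6 Fz -2.1
8.5 [0.3767, -0.2727, 0.0913] ang 139.5 r 0.0425 Frad 2.5 Ftan 12.5 Fz -1.0
8.6 [0.3782, -0.2711, 0.0913] ang 136.5 r 0.0424 Frad 2.4 Ftan 14.6 Fz -0.1
```

```bash
python3 rows.py -227.5 -262.5 -2.5
```

```text
-230 [0.0012, 0.0014]; -232 [0.0011, 0.0014]; -235 [0.0011, 0.0015]; -237 [0.001, 0.0015]; -240 [0.001, 0.0016]; -242 [0.0009, 0.0016]; -245 [0.0008, 0.0017]; -248 [0.0007, 0.0016]; -250 [0.0007, 0.0017]; -253 [0.0006, 0.0018]; -255 [0.0005, 0.0017]; -258 [0.0004, 0.0018]; -260 [0.0004, 0.0018]; -262 [0.0002, 0.0018];
```

```bash
(
python3 -m crank '[[0.9,[0.0012,0.0014,0],[0,0,0]]]'
python3 -m crank '[[0.9,[0.0011,0.0014,0],[0,0,0]]]'
python3 -m crank '[[0.9,[0.0011,0.0015,0],[0,0,0]]]'
python3 -m crank '[[0.9,[0.001,0.0015,0],[0,0,0]]]'
python3 -m crank '[[0.9,[0.001,0.0016,0],[0,0,0]]]'
python3 -m crank '[[0.9,[0.0009,0.0016,0],[0,0,0]]]'
python3 -m crank '[[0.9,[0.0008,0.0017,0],[0,0,0]]]'
python3 -m crank '[[0.9,[0.0007,0.0016,0],[0,0,0]]]'
python3 -m crank '[[0.9,[0.0007,0.0017,0],[0,0,0]]]'
python3 -m crank '[[0.9,[0.0006,0.0018,0],[0,0,0]]]'
)|python3 ana.py
```

```text
8.7 [0.3793, -0.2701, 0.0913] ang 134.5 r 0.0424 Frad 2.8 Ftan 15.4 Fz -0.4
8.8 [0.3802, -0.2693, 0.0913] ang 132.9 r 0.0423 Frad 2.3 Ftan 15.5 Fz 0.4
8.9 [0.3816, -0.2682, 0.0913] ang 130.5 r 0.0422 Frad 2.7 Ftan 14.8 Fz 0.2
9.0 [0.3835, -0.2667, 0.0913] ang 127.2 r 0.0422 Frad 1.3 Ftan 12.7 Fz 0.4
9.1 [0.3861, -0.2651, 0.0913] ang 123.0 r 0.0420 Frad 0.0 Ftan 8.7 Fz -1.1
9.2 [0.389, -0.2635, 0.0913] ang 118.5 r 0.0419 Frad -1.6 Ftan 5.4 Fz -2.0
9.3 [0.3916, -0.2623, 0.0914] ang 114.6 r 0.0418 Frad -0.6 Ftan 3.7 Fz -2.9
9.4 [0.3936, -0.2616, 0.0914] ang 111.7 r 0.0417 Frad -2.2 Ftan 3.6 Fz -1.9
9.5 [0.3952, -0.261, 0.0913] ang 109.3 r 0.0417 Frad -2.8 Ftan 3.6 Fz -4.2
9.6 [0.3969, -0.2605, 0.0913] ang 106.9 r 0.0416 Frad -4.1 Ftan 3.1 Fz -3.7
```

```bash
(
python3 -m crank '[[0.9,[0.0005,0.0017,0],[0,0,0]],[0.9,[0.0004,0.0018,0],[0,0,0]],[0.9,[-0.0004,-0.0018,0],[0,0,0]],[0.9,[-0.0005,-0.0017,0],[0,0,0]]]'
python3 -m crank '[[0.9,[-0.0006,-0.0018,0],[0,0,0]]]'
python3 -m crank '[[0.9,[-0.0007,-0.0017,0],[0,0,0]]]'
python3 -m crank '[[0.9,[-0.0007,-0.0016,0],[0,0,0]]]'
python3 -m crank '[[0.9,[-0.0008,-0.0017,0],[0,0,0]]]'
python3 -m crank '[[0.9,[-0.0009,-0.0016,0],[0,0,0]]]'
python3 -m crank '[[0.9,[-0.001,-0.0016,0],[0,0,0]]]'
python3 -m crank '[[0.9,[-0.001,-0.0015,0],[0,0,0]]]'
python3 -m crank '[[0.9,[-0.0011,-0.0015,0],[0,0,0]]]'
python3 -m crank '[[0.9,[-0.0011,-0.0014,0],[0,0,0]]]'
python3 -m crank '[[0.9,[-0.0012,-0.0014,0],[0,0,0]]]'
python3 -m crank '[[0.9,[-0.0013,-0.0013,0],[0,0,0]]]'
python3 -m crank '[[0.9,[-0.0013,-0.0013,0],[0,0,0]]]'
)|python3 ana.py
```

```text
10.0 [0.3989, -0.2601, 0.0914] ang 104.1 r 0.0414 Frad -4.6 Ftan -3.4 Fz -7.1
10.1 [0.3971, -0.2605, 0.0914] ang 106.6 r 0.0415 Frad -4.6 Ftan -3.7 Fz -7.7
10.2 [0.3954, -0.261, 0.0914] ang 109.1 r 0.0416 Frad -3.8 Ftan -3.2 Fz -6.5
10.3 [0.3937, -0.2615, 0.0914] ang 111.5 r 0.0417 Frad -2.8 Ftan -2.9 Fz -6.7
10.4 [0.3918, -0.2622, 0.0914] ang 114.3 r 0.0418 Frad -3.6 Ftan -3.0 Fz -5.6
10.5 [0.3904, -0.2628, 0.0914] ang 116.4 r 0.0419 Frad -3.9 Ftan -7.8 Fz -7.4
10.6 [0.3897, -0.2631, 0.0914] ang 117.4 r 0.0419 Frad -2.8 Ftan -10.4 Fz -8.3
10.7 [0.3889, -0.2636, 0.0914] ang 118.7 r 0.0418 Frad -2.2 Ftan -11.0 Fz -7.3
10.8 [0.3879, -0.2641, 0.0914] ang 120.2 r 0.0419 Frad -2.9 Ftan -12.7 Fz -7.6
10.9 [0.3869, -0.2646, 0.0914] ang 121.8 r 0.0420 Frad -1.9 Ftan -15.0 Fz -8.3
11.0 [0.3858, -0.2653, 0.0914] ang 123.5 r 0.0420 Frad -2.0 Ftan -16.6 Fz -6.4
11.1 [0.3845, -0.2661, 0.0913] ang 125.6 r 0.0421 Frad -0.6 Ftan -16.2 Fz -6.1
11.2 [0.3829, -0.2672, 0.0914] ang 128.3 r 0.0422 Frad -0.7 Ftan -16.4 Fz -5.9
```

```bash
(
python3 -m crank '[[0.9,[-0.0013,-0.0013,0],[0,0,0]]]'
python3 -m crank '[[0.9,[-0.0013,-0.0012,0],[0,0,0]]]'
python3 -m crank '[[0.9,[-0.0014,-0.0012,0],[0,0,0]]]'
python3 -m crank '[[0.9,[-0.0014,-0.0011,0],[0,0,0]]]'
python3 -m crank '[[0.9,[-0.0014,-0.0011,0],[0,0,0]]]'
)|python3 ana.py
```

```text
11.3 [0.3811, -0.2686, 0.0914] ang 131.4 r 0.0422 Frad -1.0 Ftan -11.6 Fz -4.5
11.4 [0.379, -0.2703, 0.0913] ang 135.0 r 0.0424 Frad -2.0 Ftan -9.5 Fz -4.3
11.5 [0.3768, -0.2725, 0.0913] ang 139.2 r 0.0425 Frad -0.8 Ftan -6.5 Fz -4.0
11.6 [0.3748, -0.2748, 0.0913] ang 143.3 r 0.0427 Frad -0.5 Ftan -3.6 Fz -3.7
11.7 [0.3732, -0.277, 0.0913] ang 146.9 r 0.0427 Frad -0.8 Ftan -4.0 Fz -4.4
```

```bash
python3 rows.py -210 -232.5 -2.5; (
python3 -m crank '[[0.9,[0.0032,0.0020,0],[0,0,0]],[0.9,[0.0014,0.0011,0],[0,0,0]],[0.9,[0.0014,0.0011,0],[0,0,0]],[0.9,[0.0014,0.0012,0],[0,0,0]],[0.9,[0.0013,0.0012,0],[0,0,0]],[0.9,[0.0013,0.0013,0],[0,0,0]]]'
python3 -m crank '[[0.9,[0.0013,0.0013,0],[0,0,0]],[0.9,[0,0,0],[0,0,0]],[0.9,[0,0,0],[0,0,0]]]'
python3 -m crank '[[0.9,[0,0,0],[0,0,0]],[0.9,[0,0,0],[0,0,0]]]'
)|python3 ana.py
```

```text
-212 [0.0016, 0.001]; -215 [0.0015, 0.001]; -218 [0.0015, 0.0011]; -220 [0.0014, 0.0011]; -222 [0.0014, 0.0012]; -225 [0.0013, 0.0013]; -228 [0.0013, 0.0013]; -230 [0.0012, 0.0014]; -232 [0.0011, 0.0014]; 12.3 [0.3774, -0.2719, 0.0914] ang 138.1 r 0.0425 Frad -1.6 Ftan 12.5 Fz -5.0
12.6 [0.3788, -0.2705, 0.0913] ang 135.4 r 0.0424 Frad -2.3 Ftan 11.9 Fz -5.5
12.8 [0.3788, -0.2705, 0.0914] ang 135.4 r 0.0424 Frad -2.4 Ftan 11.8 Fz -4.7
```

```bash
(
python3 -m crank '[[0.9,[0.0012,0.0014,0],[0,0,0]],[0.9,[0.0011,0.0014,0],[0,0,0]],[0.9,[0,0,0],[0,0,0]],[0.9,[0,0,0],[0,0,0]]]'
python3 -m crank '[[0.9,[0.0005,0.0006,0],[0,0,0]],[0.9,[0,0,0],[0,0,0]],[0.9,[0,0,0],[0,0,0]]]'
)|python3 ana.py
```

```text
13.2 [0.3811, -0.2685, 0.0914] ang 131.3 r 0.0423 Frad -2.8 Ftan 12.4 Fz -4.5
13.5 [0.3813, -0.2683, 0.0913] ang 130.9 r 0.0423 Frad -3.0 Ftan 14.6 Fz -4.0
```

```bash
(
python3 -m crank '[[0.9,[0.0006,0.0008,0],[0,0,0]],[0.9,[0,0,0],[0,0,0]],[0.9,[0,0,0],[0,0,0]]]'
python3 -m crank '[[0.9,[-0.0008,-0.0010,0],[0,0,0]],[0.9,[0,0,0],[0,0,0]],[0.9,[0,0,0],[0,0,0]]]'
)|python3 ana.py
```

```text
13.8 [0.3826, -0.2673, 0.0913] ang 128.7 r 0.0423 Frad -3.4 Ftan 10.9 Fz -3.6
14.1 [0.3825, -0.2674, 0.0914] ang 128.9 r 0.0422 Frad -3.1 Ftan 8.6 Fz -5.6
```

```bash
(
python3 -m crank '[[0.9,[-0.0010,-0.0012,0],[0,0,0]],[0.9,[0,0,0],[0,0,0]],[0.9,[0,0,0],[0,0,0]]]'
python3 -m crank '[[0.9,[-0.0008,-0.0009,0],[0,0,0]],[0.9,[0,0,0],[0,0,0]],[0.9,[0,0,0],[0,0,0]]]'
)|python3 ana.py
```

```text
14.4 [0.3825, -0.2674, 0.0914] ang 128.9 r 0.0422 Frad -3.2 Ftan 5.1 Fz -4.5
14.7 [0.3824, -0.2674, 0.0914] ang 129.0 r 0.0423 Frad -3.8 Ftan 4.0 Fz -5.4
```

```bash
(
python3 -m crank '[[0.9,[-0.0010,-0.0012,0],[0,0,0]],[0.9,[0,0,0],[0,0,0]],[0.9,[0,0,0],[0,0,0]]]'
python3 -m crank '[[0.5,[0,0,0],[0,0,0]],[0.5,[0,0,0],[0,0,0]],[0.5,[0,0,0],[0,0,0]],[0.5,[0,0,-0.02],[0,0,0]],[0.5,[0,0,-0.04],[0,0,0]],[0.5,[0,0,-0.03],[0,0,0]],[0.5,[0,0,0],[0,0,0]]]'
)|python3 ana.py
python3 - <<'E'
from h import *
meas(snap('top'));o=robot.get_obs();print(o['tool_pos'],o['width'])
E
```

```text
15.0 [0.3822, -0.2676, 0.0914] ang 129.3 r 0.0423 Frad -4.6 Ftan -0.7 Fz -8.1
15.7 [0.3835, -0.2692, 0.1874] ang 129.3 r 0.0402 Frad -0.7 Ftan 0.4 Fz 0.1
px 420.0 204.5 r 22.0 n 592 X [ 0.4173 -0.2787  0.0693] zc [415.5 202. ]
px 421.0 216.5 r 4.3 n 45 X [ 0.3842 -0.2651  0.1232] zc [420.9 215.8]
knob 0.0358 157.6
[ 0.3825297  -0.26841773  0.18452982] 0.046883880051706454
```

```bash

python3 -m crank '[[1,[-0.022,0.035,0],[0,0,0]],[1,[-0.022,0.035,0],[0,0,0]],[1,[-0.022,0.035,0],[0,0,0]],[1,[0,0,0],[0,0,0]],[1,[0,0,0],[0,0,0]]]'
python3 - <<'E'
from h import *
o=robot.get_obs();print(o['tool_pos'],o['ee_rot'],o['width'],o['wrist_force']);s=snap('wrist','w2.png');meas(s)
E
```

```text
time: 16.25
tool_pos: [0.4858, -0.3329, 0.1785]
ee_rot: [-3.137, -0.004, 1.572]
wrist_force: [0.2, 0.8, 0.0]
width: 0.0099
finger_force: 0.0
[ 0.4858237  -0.33288555  0.17851315] [-3.13713057 -0.00390411  1.5716925 ] 0.00993530764029768 [0.19952668 0.82322762 0.03179673]
px 234.2 158.9 r 64.7 n 10098 X [ 0.4077 -0.298   0.0709] zc [238.1 160.7]
px 181.0 129.0 r 15.0 n 630 X [ 0.3835 -0.2676  0.1244] zc [181.1 128.8]
px 319.8 199.5 r 10.5 n 338 X [ 0.4881 -0.3342  0.0827] zc [319.8 199.7]
knob 0.0389 128.5
plg 0.0882 -24.2
```

View pics/w2.png

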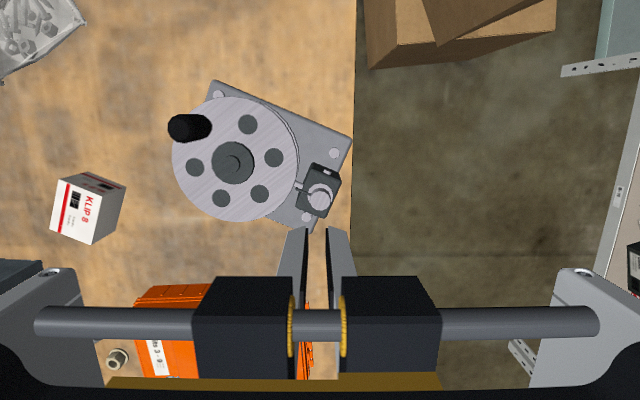

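The wrist picture shows the plunger at (320,199) almost straight ahead of the fingers. The knob at (181,129) is unmoved since I let go of it. I'll lower above the plunger.

```bash
(
python3 -m crank '[[1,[-0.0005,0.001,0.03],[0,0,0]],[1,[0,0,0.03],[0,0,0]],[1,[0,0,0.02],[0,0,0]],[1,[0,0,0],[0,0,0]],[1,[0,0,0],[0,0,0]],[1,[0,0,0],[0,0,0]]]'
)|tee /dev/stderr|python3 ana.py
```

```text
16.9 [0.488, -0.3345, 0.1039] ang -23.4 r 0.0861 Frad 0.6 Ftan -0.5 Fz 0.5time: 16.9
tool_pos: [0.488, -0.3345, 0.1039]
ee_rot: [3.139, 0.002, 1.571]
wrist_force: [0.3, -0.7, 0.5]
width: 0.0005
finger_force: 0.0
```

```bash
(
python3 -m crank '[[1,[0,0,0.008],[0,0,0]],[1,[0,0,0.006],[0,0,0]],[1,[0,0,0.004],[0,0,0]],[1,[0,0,0],[0,0,0]],[1,[0,0,0],[0,0,0]]]'
python3 -m crank '[[1,[0,0,0.0015],[0,0,0]],[1,[0,0,0.0015],[0,0,0]],[1,[0,0,0],[0,0,0]]]'
)|python3 ana.py
```

```text
17.4 [0.4874, -0.334, 0.0832] ang -23.3 r 0.0853 Frad -0.2 Ftan -0.4 Fz 1.0
17.7 [0.4877, -0.3343, 0.0809] ang -23.4 r 0.0857 Frad -1.0 Ftan 0.1 Fz 2.4
```

```bash
(
python3 -m crank '[[1,[0,0,0.0015],[0,0,0]],[1,[0,0,0.0015],[0,0,0]],[1,[0,0,0],[0,0,0]]]'
python3 -m crank '[[1,[0,0,0.0015],[0,0,0]],[1,[0,0,0.001],[0,0,0]],[1,[0,0,0],[0,0,0]],[1,[0,0,0],[0,0,0]]]'
)|python3 ana.py
```

```text
18.0 [0.4878, -0.3343, 0.0779] ang -23.3 r 0.0858 Frad -0.1 Ftan 0.7 Fz 4.4
18.4 [0.4878, -0.3343, 0.0759] ang -23.3 r 0.0858 Frad -0.9 Ftan -0.0 Fz 6.0
```

```bash
(
python3 -m crank '[[1,[0,0,0.0012],[0,0,0]],[1,[0,0,0],[0,0,0]],[1,[0,0,0],[0,0,0]]]'
python3 -m crank '[[1,[0,0,-0.003],[0,0,0]],[1,[0,0,-0.003],[0,0,0]],[1,[0,0,-0.004],[0,0,0]],[1,[0,0,-0.03],[0,0,0]],[1,[0,0,-0.04],[0,0,0]],[1,[0,0,-0.03],[0,0,0]],[1,[0,0,0],[0,0,0]],[1,[0,0,0],[0,0,0]]]'
)|python3 ana.py
python3 - <<'E'
from h import *
s=snap('wrist');meas(s);o=robot.get_obs();print(o['wrist_force'],o['tool_pos'],robot.close_job())
E
```

```text
18.7 [0.4878, -0.3343, 0.0749] ang -23.3 r 0.0858 Frad -0.9 Ftan -0.2 Fz 6.6
19.5 [0.4874, -0.3341, 0.1833] ang -23.3 r 0.0854 Frad 0.6 Ftan 0.1 Fz -0.2
px 233.7 155.9 r 64.1 n 9864 X [ 0.4083 -0.2973  0.0709] zc [236.8 158.4]
px 180.8 126.8 r 14.7 n 609 X [ 0.3837 -0.2675  0.1244] zc [180.8 126.7]
px 317.7 196.7 r 10.4 n 325 X [ 0.4882 -0.3343  0.0828] zc [317.6 196.8]
knob 0.0387 129.6
plg 0.088 -24.9
the job is handed in; nothing more can be done
[-0.59773987  0.44441998  0.23594332] [ 0.48683887 -0.33358647  0.18176236] None
```

The job is handed in at about 19.5 s with no verdict shown: I felt the high spot from both directions and left its middle at the pointer (knob about 129° in world axes), let go, pressed the plunger about 7 mm at 6.6 N, and it is up again with the pulley unmoved.

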